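Unpile the tea box and set everything in its place

TASK

Things have been piled on the long dark wooden tea box: clear them off and set the silver tin in the middle of the white saucer, the mustard jar in the middle of the cork coaster and the spice jar in the middle of the green coaster, always keeping them upright. Once the box is empty, and not before, move it too, and set it in the middle of the pale wooden tray, lined up with the tray. Leave the mug and the pepper mill where they are.

Things in the scene. Friction and masses are not known exactly. Their poses are not given: they have to be found in the camera images.
- tin_center (a point): Small round bright silver-coloured tin standing on the lid of the mustard jar at the start, 47 mm across its lid (45 mm lower down), 34 mm tall, 60 g. The point is its centre, 17 mm above its underside; z is up.
- mustard_center (a point): Mustard jar with a round red lid and a pale yellow body, 62 mm at its widest, lid 56 mm across, 86 mm tall, 0.2 to 0.4 kg. It stands near one end of the tea box at the start, with the tin on its lid. The point is its centre, 43 mm above its underside; z is up.
- spice_center (a point): Slim round spice jar with a black cap and a dark blue label, 41 mm in diameter, 105 mm tall, 0.11 kg. It stands near the other end of the tea box at the start. The point is its centre, 52.5 mm above its underside; z is up.
- teabox_center (a point): Long closed tea box of dark wood with a small brass clasp, 200 mm long (x axis), 60 mm wide (y axis), 46 mm tall (z axis, up), 0.3 to 0.5 kg; its lid does not open. The two jars stand on its flat top about 58 mm either side of its middle at the start. The point is its centre, 23 mm above its underside. Either end may point either way.
- saucer: White saucer with a red pattern on its rim, 115 mm across, rim 18 mm high, fixed to the table: place of the silver tin. Its origin is the centre of its underside; its inner floor is shallowly dished, and the tin stands on it with its underside about 11 mm above this origin. z is up.
- cork_top (a point): Round brown cork coaster, 90 mm across, 6 mm thick, fixed to the table: place of the mustard jar. The point is the centre of its top face.
- green_top (a point): Round green coaster, 76 mm across, 6 mm thick, fixed to the table: place of the spice jar. The point is the centre of its top face.
- tray_top (a point): Flat pale wooden tray without a rim, 220 mm long (x axis) by 84 mm wide (y axis), 8 mm thick, fixed to the table: place of the tea box. The point is the centre of its top face.
- mug: Bystander: small white cup with a green band and a red inside, 65 mm across and 49 mm tall, with a handle; loose, to be left where it is. Its origin is at its underside.
- mill: Bystander: brown wooden pepper mill, 58 mm in diameter, 170 mm tall, loose, standing; to be left where it is. Its origin is the centre of its underside.

How it is judged:
At the end, for the whole second after the job is handed in: Tin, mustard jar and spice jar stand upright within 15 mm of the middle of saucer, cork coaster and green coaster; the tea box stands on the tray, within 15 mm of its middle and 0.12 rad of its direction; all released and at rest (horizontal distance between tin_center and saucer below 0.015 m and height (world z) of tin_center between 0.022 and 0.036 m and angle between each of tin_center, mustard_center, spice_center, teabox_center's own z axis and vertical below 0.1 rad and horizontal distance between mustard_center and cork_top below 0.015 m and height (world z) of mustard_center between 0.046 and 0.056 m and horizontal distance between spice_center and green_top below 0.015 m and height (world z) of spice_center between 0.055 and 0.066 m and horizontal distance between teabox_center and tray_top below 0.015 m and height (world z) of teabox_center between 0.026 and 0.036 m and angle between the x axis of teabox_center and the x axis of tray_top, either way round below 0.12 rad); the robot touches nothing.
It fails at once if the tea box is moved (more than 5 cm) while a jar still stands on it (distance of teabox_center from where it was at the start of the episode above 0.05 m and ((horizontal distance between mustard_center and teabox_center below 0.1 m and height (world z) of mustard_center above 0.075 m) or (horizontal distance between spice_center and teabox_center below 0.1 m and height (world z) of spice_center above 0.085 m))).
It fails at once if the tin or a jar is tipped (more than 0.6 rad) (angle between any of tin_center, mustard_center, spice_center's own z axis and vertical above 0.6 rad).
It fails at once if the mug or the pepper mill is moved by more than 3 cm or knocked over (distance of any of mug, mill from where it was at the start of the episode above 0.03 m or angle between any of mug, mill's own z axis and vertical above 0.5 rad).
It also fails if it takes over 102 s, if anything falls off the work surface, if the arm or the gripper's body presses on something with over 40 N, if the wrist force passes 120 N, or if a joint passes its speed limit or range.

ROBOT

A 6-joint arm with a two-finger parallel gripper is mounted at the origin on the work surface; the furniture and walls round the work are solid. World frame = base frame: x ahead of the robot, y to its left, z up, the work surface at z = 0. Lengths are in m, angles in rad, forces in N, time in s.
With the tool pointing down it reaches from about 0.4 to 0.925 m from the base axis. Payload 12.5 kg.
Tool frame: the origin (TCP) lies midway between the tips of the shut fingers; the grasp point (between the pads) lies 19 mm behind it; z points along the fingers, y is the line along which they close (so a half turn about z gives the same grasp; the last joint's range is limited). The gripper opens to 95 mm and grips with 3 to 60 N. Pads are 20 mm wide; open, the fingers measure 119 mm over their backs; the gripper's body (75 mm by 180 mm) begins 59 mm behind the grasp point.
Start: joints at [1.175, 0.491, 1.559, -0, 1.092, -0.106], TCP at [0.179, 0.599, 0.215] pointing down, gripper open.
Joint ranges: [-3.1, 3.1], [-0.84, 2.19], [0.05, 2.79], [-1.13, 4.28], [0.06, 2.93], [-2.69, 2.69]. Speed limits (rad/s): [2.22, 2.22, 2.79, 3.14, 3.14, 3.14].

INTERFACE

Orientations are given as a unit quaternion [w, x, y, z].
In Python, from rig import robot gives the robot as it stands. The module is installed in compiled form; this text tells all that it offers.
- The arm moves only by the tool arm_command, never from a script. Its arguments are lists of equal length, an entry for each row: "claw": the finger opening in m, from 0 to 0.0951; "delta_pos": the shift along the tool's x, y, z in m, a list of three; "twist": the turn, a rotation vector about the tool's x, y, z in degrees, a list of three. A call has 1 to 12 rows; each row shifts and turns the commanded pose from where the row before left it, along the tool's axes as they then stand; what a row does not reach is not made up. A row lasts 1/10 s, in which the tool goes at most 50 mm and 8.59 degrees, less where a joint would pass 70% of its speed; a pose out of reach is approached as far as the arm can. A call is refused whole if a number of a shift passes 0.05 or a number of a turn 8.59, either way. A call with a gripper value outside its range is refused whole. The fingers move at their own pace and stop on an object; "grip_force" is the grip in N (left out, the last holds). Time passes only in rows, so rows that do not move let the fingers close. It gives the time, the measured TCP pose, the force, the opening and the grip force at its end, in the units of the state.
- robot.state(): the state, without advancing time (a new reading comes with each control period).
- robot.read_camera(name): name is "scene" or "side" or "wrist"; returns a dict with "pixels" (400x640x3 uint8, red, green, blue), "mtx" (3x3 intrinsics, pixels), "D" ([k1, k2, p1, p2, k3] as OpenCV has them; the pictures are not rectified), "camera_from_world" (4x4, takes a point from world to camera coordinates). Camera axes: x right, y up, looking along -z (the intrinsics and any distortion apply to the point x, -y, -z); pixel columns grow to the right and rows downward; lengths in m; the calibration is good to about 2 mm. A picture is of the moment at which its call begins. There is no depth.
- robot.hand_in(): hands the job in; it is judged then, once.
Trained networks look in a picture, given as the dict that the camera call returned (one of the last four; its "shot" number tells which), for a name from the list of things; names that differ only in an ending like _2 or _b are one class to them, and where a whole thing is asked for, a point or a joint stands for the part that bears it (a point fixed in the world has none). Each returns a list of dicts, best first, with "p" (0 to 1); they miss things now and then, are a little off and sometimes report something else, mostly with a low value. They report only what shows in the picture. A call takes as long as a camera call.
- robot.spot_in(picture, target): "position" ([x, y, z] in m, in world coordinates, good to about 4 mm: the middle of the surface that is visible of it).
- robot.trace(picture, target): "pixels" (400x640 bool, what is visible of it).
The state is a dict: "time_s": time; "q": joint angles; "joint_vel": joint speeds; "effort": joint torques, N m; "tool_pos": TCP position; "tool_rot": TCP orientation; "wrist_force": force on the tool from outside, world axes, zero at the start; "torque": the same for the moment, N m; "opening": finger opening in m; "grasp_force": force on a finger pad.
Only numpy, scipy, OpenCV 4.12 (cv2) and the standard library are available. Lean on these libraries where they do the work, as an engineer would, in place of code of your own. Each camera call takes 0.05 s, during which the arm holds its last target. There are 200 camera calls.

## Working session

There is one attempt and no reset: what is moved stays moved. The work goes in short steps, Python scripts to look and compute and a tool call to move; the robot and the scene stay as the last step left them, time stands still between calls to the robot, and variables do not carry over. Pictures are saved under pics/ and viewed, at most 14 in all, crops included, and the job is handed in when it is done.

Besides the shell and the picture viewer there is one more tool, called after "Request:" as a command line: name --argument value ..., lists and objects as JSON in quotes. arm_command: Moves the arm, as the interface text tells. Its arguments: {"type":"object","properties":{"claw":{"type":"array","items":{"type":"number"}},"delta_pos":{"type":"array","items":{"type":"array","items":{"type":"number"}}},"twist":{"type":"array","items":{"type":"array","items":{"type":"number"}}},"grip_force":{"type":"number"}},"required":["claw","delta_pos","twist"]}

```bash
mkdir -p pics
cat > h.py <<'E'
import numpy as np, cv2
from rig import robot
def look(name, save=None):
    p=robot.read_camera(name)
    if save: cv2.imwrite(f'pics/{save}.png', p['pixels'][:,:,::-1])
    return p
def proj(p,X):
    X=np.atleast_2d(X).astype(float); T=np.array(p['camera_from_world'])
    c=X@T[:3,:3].T+T[:3,3]; c=c*[1,-1,-1]
    return cv2.projectPoints(c.reshape(-1,1,3),np.zeros(3),np.zeros(3),np.array(p['mtx']),np.array(p['D'],float))[0].reshape(-1,2)
def ray(p,uv,z):
    uv=np.atleast_2d(uv).astype(float).reshape(-1,1,2)
    n=cv2.undistortPoints(uv,np.array(p['mtx']),np.array(p['D'],float)).reshape(-1,2)
    T=np.array(p['camera_from_world']); R=T[:3,:3]; C=-R.T@T[:3,3]
    d=np.c_[n[:,0],-n[:,1],-np.ones(len(n))]@R
    return C+d*((z-C[2])/d[:,2])[:,None]
def st():
    s=robot.state(); print({k:np.round(s[k],4).tolist() for k in('time_s','q','tool_pos','tool_rot','wrist_force','opening','grasp_force')})
    return s
E
python3 - <<'E'
from h import *
s=st()
for c in('scene','side','wrist'):
    p=look(c,c+'0')
    T=np.array(p['camera_from_world']); print(c,'cam at',np.round(-T[:3,:3].T@T[:3,3],3))
    for n in('tin_center','mustard_center','spice_center','teabox_center','saucer','cork_top','green_top','tray_top','mug','mill'):
        for r in robot.spot_in(p,n)[:2]:
            print(n,round(r['p'],2),np.round(r['position'],3))
E
```

```text
{'time_s': 0.0, 'q': [1.1754, 0.4915, 1.5595, 0.0, 1.0917, -0.1056], 'tool_pos': [0.1785, 0.5987, 0.2141], 'tool_rot': [-0.0001, 0.1444, 0.9895, -0.0005], 'wrist_force': [0.0298, 0.0361, -0.1825], 'opening': 0.0949, 'grasp_force': 0.0}
scene cam at [ 0.042 -0.692  0.722]
tin_center 0.64 [0.552 0.27  0.16 ]
mustard_center 0.82 [0.542 0.274 0.104]
spice_center 0.63 [0.519 0.159 0.109]
spice_center 0.5 [ 0.566 -0.007  0.078]
teabox_center 0.88 [0.524 0.166 0.037]
teabox_center 0.63 [0.555 0.274 0.163]
saucer 0.76 [0.391 0.238 0.014]
cork_top 0.77 [ 0.388 -0.222  0.003]
green_top 0.72 [0.444 0.021 0.011]
tray_top 0.57 [ 0.548 -0.19   0.011]
mill 0.84 [ 0.566 -0.004  0.078]
side cam at [ 0.141 -0.879  0.576]
tin_center 0.7 [0.552 0.272 0.154]
mustard_center 0.82 [0.533 0.279 0.104]
spice_center 0.55 [0.527 0.161 0.105]
teabox_center 0.85 [0.527 0.152 0.033]
saucer 0.66 [0.391 0.246 0.015]
cork_top 0.58 [ 0.393 -0.226  0.009]
green_top 0.6 [0.446 0.021 0.007]
tray_top 0.84 [ 0.544 -0.202  0.009]
mug 0.66 [ 0.389 -0.223  0.009]
mug 0.56 [ 0.371 -0.066  0.042]
mill 0.93 [ 0.571 -0.003  0.079]
wrist cam at [0.097 0.623 0.385]
```

View pics/scene0.png

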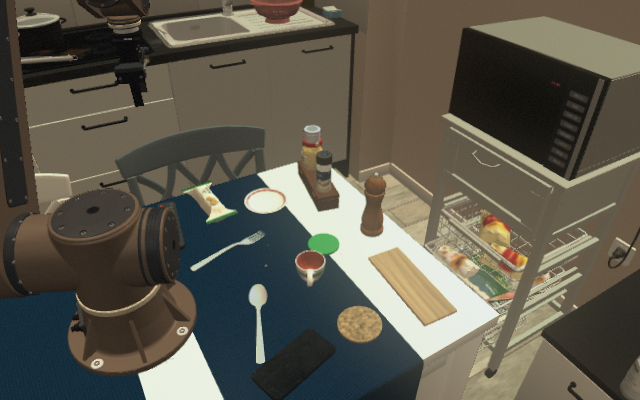

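View pics/side0.png

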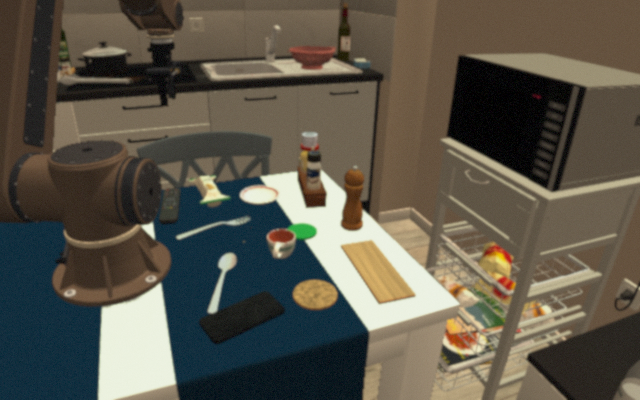

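Run:
```python
from h import *
# plates: mask outline projected to top plane -> fit
from scipy.spatial import ConvexHull
for c in('scene','side'):
    p=look(c)
    for n,z in(('saucer',.018),('cork_top',.006),('green_top',.006),('tray_top',.008),('tin_center',.046+.086+.034),('mustard_center',.132),('spice_center',.151),('teabox_center',.046),('mug',.049),('mill',.0)):
        r=robot.trace(p,n)
        if not r: continue
        m=r[0]['pixels'].astype(np.uint8)
        k,l,s_,_=cv2.connectedComponentsWithStats(m)
        i=1+np.argmax(s_[1:,4]); cn=max(cv2.findContours((l==i).astype(np.uint8),cv2.RETR_EXTERNAL,cv2.CHAIN_APPROX_NONE)[0],key=len)
        P=ray(p,cn.reshape(-1,2),z)[:,:2]
        rect=cv2.minAreaRect((P*1000).astype(np.float32)); cc,rr=cv2.minEnclosingCircle((P*1000).astype(np.float32))
        print(c,n,round(r[0]['p'],2),'bbox',s_[i][:4],'rect',np.round(rect[0],0),np.round(rect[1],0),round(rect[2],1),'circ',np.round(cc,0),round(rr))
```

```text
scene saucer 0.76 bbox [245 188  42  26] rect [389. 235.] [114. 109.] 61.5 circ [388. 235.] 59
scene cork_top 0.69 bbox [337 306  45  39] rect [ 390. -224.] [94. 88.] 59.5 circ [ 392. -224.] 48
scene green_top 0.6 bbox [308 234  31  22] rect [447.  21.] [73. 74.] 28.9 circ [446.  19.] 39
scene tray_top 0.7 bbox [368 248  89  78] rect [ 546. -183.] [221.  87.] 88.2 circ [ 544. -184.] 115
scene tin_center 0.82 bbox [303 125  18  19] rect [542. 260.] [103.  45.] 63.0 circ [540. 260.] 51
scene mustard_center 0.56 bbox [301 141  21  31] rect [514. 213.] [154.  53.] 61.1 circ [516. 214.] 79
scene spice_center 0.93 bbox [315 151  17  42] rect [493. 107.] [183.  39.] 62.8 circ [492. 108.] 92
scene teabox_center 0.62 bbox [298 162  41  49] rect [528. 204.] [245.  75.] 80.2 circ [520. 205.] 123
scene mug 0.6 bbox [295 251  31  35] rect [359. -75.] [102.  65.] 61.3 circ [359. -74.] 52
scene mill 0.96 bbox [360 175  25  63] rect [647. 108.] [287.  57.] 53.2 circ [648. 107.] 143
side saucer 0.79 bbox [240 184  39  21] rect [390. 240.] [114. 126.] 8.7 circ [391. 242.] 67
side cork_top 0.69 bbox [2
[... 151 characters left out ...]
[445.  26.] 42
side tray_top 0.88 bbox [341 240  73  64] rect [ 549. -182.] [227.  85.] 87.6 circ [ 547. -182.] 117
side tin_center 0.65 bbox [302 132  15  15] rect [545. 252.] [125.  41.] 69.8 circ [552. 250.] 63
side mustard_center 0.7 bbox [299 144  19  29] rect [523. 198.] [213.  51.] 69.5 circ [510. 203.] 107
side spice_center 0.7 bbox [306 150  15  40] rect [496.  79.] [254.  36.] 70.0 circ [496.  79.] 127
side teabox_center 0.63 bbox [298 169  29  39] rect [532. 187.] [258.  71.] 77.8 circ [519. 190.] 130
side mug 0.7 bbox [267 228  27  31] rect [363. -76.] [125.  59.] 75.5 circ [364. -76.] 63
side mill 0.66 bbox [341 166  23  66] rect [667. 191.] [442.  63.] 65.0 circ [665. 192.] 221
```

The scene view shows the box at about (318,190) with the tin on the mustard jar (312,135) at the far end. The spice jar is at (324,172), saucer (265,200), green coaster (323,244), cork (360,324), tray (412,285), mug (310,265) and mill (373,205). The networks agree with this. Next I'll move above the box and look from near.

Request:
arm_command --claw '[0.09, 0.09, 0.09, 0.09, 0.09, 0.09, 0.09, 0.09, 0.09, 0.09, 0.09, 0.09]' --delta_pos '[[-0.02, -0.015, -0.03], [-0.036, -0.022, -0.02], [-0.036, -0.022, -0.02], [-0.036, -0.022, -0.02], [-0.036, -0.022, -0.01], [-0.036, -0.022, -0.01], [-0.036, -0.022, -0.01], [-0.036, -0.022, 0], [-0.036, -0.022, 0], [-0.036, -0.022, 0], [-0.036, -0.022, 0], [-0.036, -0.022, 0]]' --twist '[[0, 0, 0], [0, 0, 0], [0, 0, 0], [0, 0, 0], [0, 0, 0], [0, 0, 0], [0, 0, 0], [0, 0, 0], [0, 0, 0], [0, 0, 0], [0, 0, 0], [0, 0, 0]]'

```text
time_s: 3.95
tool_pos: [0.5047, 0.2323, 0.3348]
tool_rot: [0.0, 0.144, 0.99, 0.0]
wrist_force: [1.2, 1.0, 0.1]
opening: 0.0901
grasp_force: 0.0
```

Run:
```python
from h import *
st(); p=look('wrist','wrist1')
T=np.array(p['camera_from_world']); print('cam at',np.round(-T[:3,:3].T@T[:3,3],3), 'look',-T[2,:3])
for n in('tin_center','mustard_center','spice_center','teabox_center','saucer','green_top'):
    for r in robot.spot_in(p,n)[:2]: print(n,round(r['p'],2),np.round(r['position'],3))
for n,z in(('tin_center',.166),('spice_center',.151),('teabox_center',.046),('saucer',.018),('green_top',.006)):
    r=robot.trace(p,n)
    if not r: continue
    m=r[0]['pixels'].astype(np.uint8); cn=max(cv2.findContours(m,0,1)[0],key=len)
    P=(ray(p,cn.reshape(-1,2),z)[:,:2]*1000).astype(np.float32)
    print(n,round(r[0]['p'],2),cv2.boundingRect(cn),cv2.minAreaRect(P),cv2.minEnclosingCircle(P))
```

```text
{'time_s': 3.95, 'q': [0.3124, 0.2894, 1.5546, 0.0001, 1.2971, -0.9686], 'tool_pos': [0.5047, 0.2323, 0.3348], 'tool_rot': [0.0002, 0.1444, 0.9895, 0.0001], 'wrist_force': [1.1844, 0.9814, 0.1012], 'opening': 0.0901, 'grasp_force': 0.0}
cam at [0.424 0.256 0.505] look [ 0.28700125 -0.08505451 -0.95414675]
tin_center 0.7 [0.553 0.291 0.168]
tin_center 0.45 [ 0.392 -0.223  0.01 ]
mustard_center 0.92 [0.534 0.289 0.106]
mustard_center 0.53 [0.552 0.29  0.172]
spice_center 0.97 [0.526 0.178 0.152]
teabox_center 0.75 [0.531 0.227 0.046]
saucer 0.7 [0.39  0.239 0.01 ]
green_top 0.6 [0.447 0.025 0.004]
tin_center 0.92 (357, 188, 42, 42) ((555.5446166992188, 287.2342834472656), (52.43662643432617, 45.16940689086914), 29.282039642333984) ((555.6088256835938, 287.39453125), 26.638154983520508)
spice_center 0.74 (266, 179, 36, 49) ((523.0165405273438, 183.36598205566406), (38.782981872558594, 64.48233032226562), 51.32270431518555) ((522.1873779296875, 182.33010864257812), 32.35562515258789)
teabox_center 0.98 (264, 159, 130, 50) ((542.2396240234375, 236.7700653076172), (200.36524963378906, 67.74354553222656), 79.95342254638672) ((539.7429809570312, 237.3277130126953), 101.08723449707031)
saucer 0.61 (71, 109, 66, 46) ((366.7790222167969, -74.94834899902344), (70.56669616699219, 93.91600799560547), 6.58991003036499) ((358.86981201171875, -76.54249572753906), 51.07379150390625)
green_top 0.79 (165, 139, 47, 45) ((447.32159423828125, 23.727439880371094), (74.80644989013672, 73.29373931884766), 10.564155578613281) ((447.53082275390625, 23.12360382080078), 38.280601501464844)
```

View pics/wrist1.png

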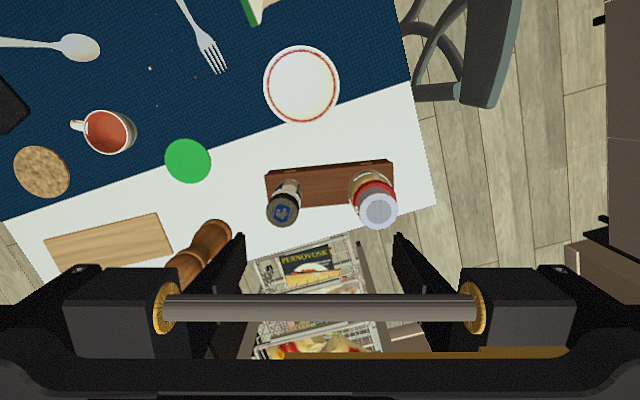

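The wrist view shows the tin lid at about (379,211), the spice cap at (283,210), the saucer at (301,84) and the box's near edge from (265,171) to (392,160).

Run:
```python
from h import *
p=look('wrist')
im=p['pixels']
for n,uv,z in(('tin',(379,211),.166),('spice',(283,210),.151),('saucer',(301,84),.018),('edgeA',(265,171),.046),('edgeB',(393,160),.046),('green',(188,161),.006),('botA',(266,178),.0)):
    print(n,np.round(ray(p,uv,z)[0],4))
# tin overlay
a=np.linspace(0,2*np.pi,60)
def circ(c,r,z,col):
    q=proj(p,np.c_[c[0]+r*np.cos(a),c[1]+r*np.sin(a),0*a+z]); cv2.polylines(o,[np.round(q*16).astype(int)],True,col,1,shift=4)
o=im[:,:,::-1].copy()
t=ray(p,(379,211),.166)[0]; circ(t,.0235,.166,(0,0,255))
s=ray(p,(283,210),.151)[0]; circ(s,.0205,.151,(0,255,255))
c=ray(p,(301,84),.018)[0]; circ(c,.0575,.018,(255,0,0)); circ((.447,.0225),.038,.006,(255,0,255))
cv2.imwrite('pics/ov1.png',cv2.resize(o[20:260,140:440],None,fx=2.4,fy=2.4))
```

```text
tin [0.5573 0.2925 0.166 ]
spice [0.5285 0.1808 0.151 ]
saucer [0.3861 0.2411 0.018 ]
edgeA [0.492  0.1514 0.046 ]
edgeB [0.531  0.3436 0.046 ]
green [0.4459 0.0255 0.006 ]
botA [0.5109 0.1383 0.    ]
```

View pics/ov1.png

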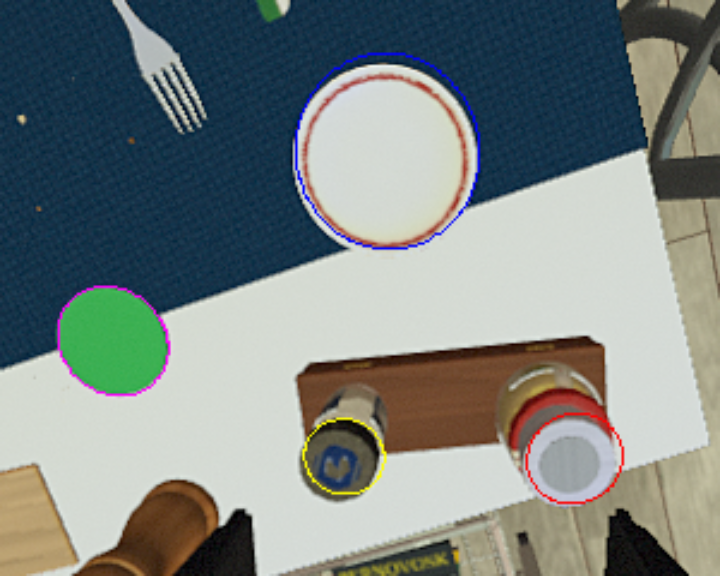

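The overlays fit: tin (0.557, 0.292), spice (0.530, 0.181), saucer (0.388, 0.239), green (0.447, 0.0225). Now the tin grasp.

Request:
arm_command --claw '[0.08, 0.08, 0.08, 0.08, 0.08, 0.08, 0.08, 0.08, 0.08, 0.08, 0.08]' --delta_pos '[[-0.0165, 0.036, 0], [-0.0165, 0.036, 0], [0, 0, 0.04], [0, 0, 0.04], [0, 0, 0.04], [0, 0, 0.03], [0, 0, 0.02], [0, 0, 0.015], [0, 0, 0.01], [0, 0, 0], [0, 0, 0]]' --twist '[[0, 0, 0], [0, 0, 0], [0, 0, 0], [0, 0, 0], [0, 0, 0], [0, 0, 0], [0, 0, 0], [0, 0, 0], [0, 0, 0], [0, 0, 0], [0, 0, 0]]' --grip_force 10

```text
time_s: 5.7
tool_pos: [0.5562, 0.2936, 0.1402]
tool_rot: [0.0, 0.144, 0.99, 0.0]
wrist_force: [-0.8, -0.2, 0.8]
opening: 0.0797
grasp_force: 0.0
```

Request:
arm_command --claw '[0.06, 0.055, 0.05, 0.045, 0.04, 0.035, 0.035, 0.035]' --delta_pos '[[0, 0, 0], [0, 0, 0], [0, 0, 0], [0, 0, 0], [0, 0, 0], [0, 0, 0], [0, 0, 0], [0, 0, 0]]' --twist '[[0, 0, 0], [0, 0, 0], [0, 0, 0], [0, 0, 0], [0, 0, 0], [0, 0, 0], [0, 0, 0], [0, 0, 0]]'

```text
time_s: 6.5
tool_pos: [0.5561, 0.2934, 0.1398]
tool_rot: [0.0, 0.144, 0.99, 0.0]
wrist_force: [-0.8, -0.5, 2.4]
opening: 0.0463
grasp_force: 10.0
```

Request:
arm_command --claw '[0.035, 0.035, 0.035, 0.035, 0.035, 0.035, 0.035, 0.035, 0.035, 0.035, 0.035, 0.035]' --delta_pos '[[0, 0, -0.015], [0, 0, -0.035], [0.015, -0.01, 0], [0.036, -0.025, 0], [0.036, -0.025, 0], [0.036, -0.025, 0], [0.022, -0.015, 0.02], [0, 0, 0.04], [0, 0, 0.04], [0, 0, 0.02], [0, 0, 0.01], [0, 0, 0]]' --twist '[[0, 0, 0], [0, 0, 0], [0, 0, 0], [0, 0, 0], [0, 0, 0], [0, 0, 0], [0, 0, 0], [0, 0, 0], [0, 0, 0], [0, 0, 0], [0, 0, 0], [0, 0, 0]]'

```text
time_s: 7.7
tool_pos: [0.3882, 0.2389, 0.0589]
tool_rot: [-0.001, 0.144, 0.99, -0.0]
wrist_force: [0.5, 0.5, -1.0]
opening: 0.0463
grasp_force: 10.0
```

Run:
```python
from h import *
st(); p=look('wrist'); q=look('scene')
a=p['pixels'][:,:,::-1]; b=cv2.resize(q['pixels'][100:260,220:420,::-1],(640,512))[:200]
b=cv2.resize(q['pixels'][120:260,180:380,::-1],(285,200))
o=np.zeros((600,640,3),np.uint8); o[:400]=a; o[400:,:285]=b
q=look('side'); o[400:,300:585]=cv2.resize(q['pixels'][110:250,200:400,::-1],(285,200))
cv2.imwrite('pics/w2.png',o)
```

```text
{'time_s': 7.7, 'q': [0.4065, 0.5085, 2.1157, 0.0002, 0.5192, -0.8746], 'tool_pos': [0.3882, 0.2389, 0.0589], 'tool_rot': [-0.0008, 0.1444, 0.9895, -0.0004], 'wrist_force': [0.4803, 0.529, -1.0366], 'opening': 0.0463, 'grasp_force': 10.0001}
```

View pics/w2.png

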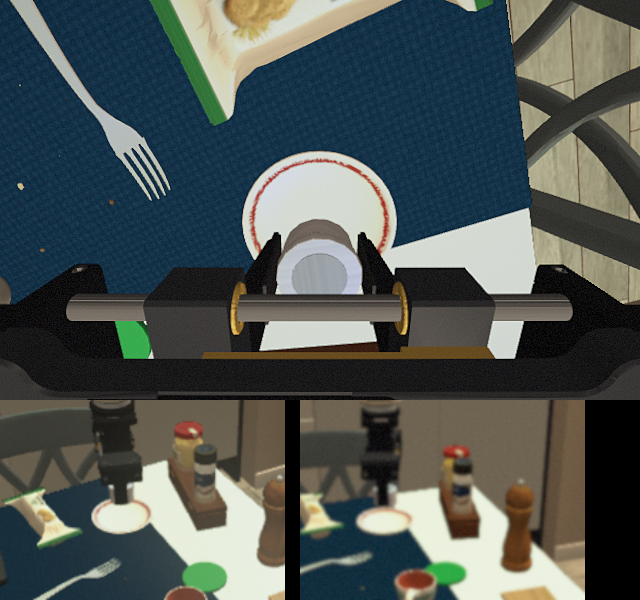

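The tin sits level in the grip, centred left to right over the saucer (tin lid near (319,277), saucer spanning 243 to 397). Lowering it now.

Request:
arm_command --claw '[0.035, 0.035, 0.035, 0.035, 0.035, 0.035]' --delta_pos '[[0, 0, 0.015], [0, 0, 0.012], [0, 0, 0.008], [0, 0, 0.003], [0, 0, 0.001], [0, 0, 0]]' --twist '[[0, 0, 0], [0, 0, 0], [0, 0, 0], [0, 0, 0], [0, 0, 0], [0, 0, 0]]'

```text
time_s: 8.45
tool_pos: [0.3887, 0.2391, 0.021]
tool_rot: [0.0, 0.144, 0.99, 0.0]
wrist_force: [-0.5, 0.2, -1.0]
opening: 0.0462
grasp_force: 10.0
```

Run:
```python
from h import *
st(); p=look('wrist')
for n,z in(('tin_center',.045),('saucer',.018)):
    r=robot.trace(p,n)[0]; cn=max(cv2.findContours(r['pixels'].astype(np.uint8),0,1)[0],key=len)
    P=(ray(p,cn.reshape(-1,2),z)[:,:2]*1000).astype(np.float32); print(n,r['p'],cv2.boundingRect(cn),P.min(0),P.max(0),cv2.minEnclosingCircle(P))
```

```text
{'time_s': 8.45, 'q': [0.4065, 0.5848, 2.1389, 0.0002, 0.4173, -0.8746], 'tool_pos': [0.3887, 0.2391, 0.021], 'tool_rot': [0.0002, 0.1444, 0.9895, 0.0002], 'wrist_force': [-0.4566, 0.1529, -1.0432], 'opening': 0.0462, 'grasp_force': 10.0001}
tin_center 0.79 (276, 219, 86, 76) [360.40817 213.76796] [409.59354 261.2828 ] ((387.1867370605469, 238.97369384765625), 27.23670768737793)
saucer 0.56 (228, 160, 182, 112) [333.8249  181.16365] [419.0783 294.8664] ((390.33660888671875, 238.21084594726562), 57.40705871582031)
```

Request:
arm_command --claw '[0.035, 0.035, 0.035, 0.035]' --delta_pos '[[0, 0, 0.001], [0, 0, 0.0008], [0, 0, 0.0005], [0, 0, 0]]' --twist '[[0, 0, 0], [0, 0, 0], [0, 0, 0], [0, 0, 0]]'

```text
time_s: 9.0
tool_pos: [0.3882, 0.2387, 0.0188]
tool_rot: [-0.0, 0.144, 0.99, -0.0]
wrist_force: [-2.2, -4.3, 11.4]
opening: 0.0467
grasp_force: 10.0
```

Request:
arm_command --claw '[0.05, 0.06, 0.06, 0.06, 0.06, 0.07, 0.07, 0.07, 0.07, 0.07, 0.07, 0.07]' --delta_pos '[[0, 0, 0], [0, 0, 0], [0, 0, 0], [0, 0, -0.01], [0, 0, -0.03], [0, 0, -0.05], [0, 0, -0.05], [0, 0, -0.05], [-0.0385, -0.004, -0.03], [-0.038, -0.004, 0], [-0.038, -0.004, 0], [-0.038, -0.003, 0]]' --twist '[[0, 0, 0], [0, 0, 0], [0, 0, 0], [0, 0, 0], [0, 0, 0], [0, 0, 0], [0, 0, 0], [0, 0, 0], [0, 0, 0], [0, 0, 0], [0, 0, 0], [0, 0, 0]]'

```text
time_s: 10.2
tool_pos: [0.5313, 0.1802, 0.2395]
tool_rot: [0.0, 0.144, 0.99, 0.0]
wrist_force: [0.6, -0.5, -0.6]
opening: 0.0697
grasp_force: 0.0
```

Run:
```python
from h import *
s=st(); p=look('wrist')
for n,z in(('tin_center',.045),('spice_center',.151),('mustard_center',.132),('saucer',.018)):
    R=robot.trace(p,n)
    if not R: print(n,'none'); continue
    r=R[0]; cn=max(cv2.findContours(r['pixels'].astype(np.uint8),0,1)[0],key=len)
    P=(ray(p,cn.reshape(-1,2),z)[:,:2]*1000).astype(np.float32); print(n,r['p'],cv2.boundingRect(cn),P.min(0),P.max(0),cv2.minEnclosingCircle(P))
for c in((.530,.181,.151),(.557,.292,.132)): print(proj(p,c))
cv2.imwrite('pics/w3.png',p['pixels'][:,:,::-1])
```

```text
{'time_s': 10.2, 'q': [0.2092, 0.3742, 1.6866, 0.0001, 1.0797, -1.0719], 'tool_pos': [0.5313, 0.1802, 0.2395], 'tool_rot': [0.0005, 0.1444, 0.9895, 0.0002], 'wrist_force': [0.5624, -0.4722, -0.6422], 'opening': 0.0697, 'grasp_force': 0.0}
tin_center 0.77 (311, 18, 43, 49) [368.69513 214.1152 ] [416.1288 260.192 ] ((392.626708984375, 236.06362915039062), 24.49175453186035)
spice_center 0.76 (292, 165, 45, 62) [495.56302 155.86748] [551.5586 197.895 ] ((523.56298828125, 177.82821655273438), 28.798147201538086)
mustard_center 0.44 (292, 164, 45, 63) [498.64056 152.00247] [559.2854  197.42966] ((528.66650390625, 176.55320739746094), 31.00979232788086)
saucer 0.63 (284, 140, 166, 64) [498.7532  129.83606] [592.0134  349.77972] ((552.630126953125, 239.80789184570312), 110.1718978881836)
[[319.29275884 202.09906645]]
[[439.47042432 190.236913  ]]
```

View pics/w3.png

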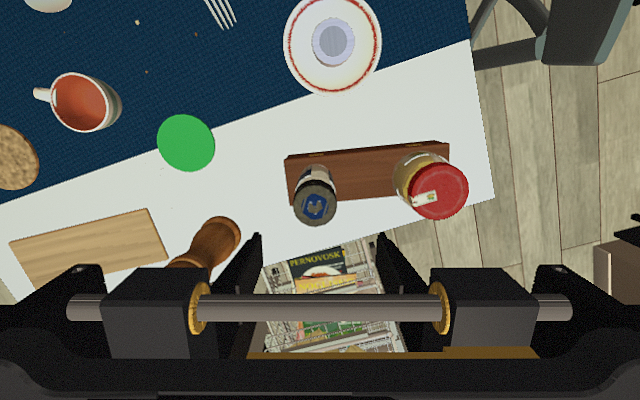

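The tin stands in the saucer, lid at (333,41) with the saucer at (333,45). The spice cap is at (315,205) and the mustard lid at (439,191), as expected. Descending on the spice jar with a correction of about 4 mm.

Request:
arm_command --claw '[0.07, 0.07, 0.07, 0.07, 0.07, 0.06, 0.05, 0.04, 0.035, 0.03, 0.03, 0.03]' --delta_pos '[[-0.002, -0.004, 0.02], [0, 0, 0.04], [0, 0, 0.04], [0, 0, 0.025], [0, 0, 0.0165], [0, 0, 0], [0, 0, 0], [0, 0, 0], [0, 0, 0], [0, 0, 0], [0, 0, 0], [0, 0, 0]]' --twist '[[0, 0, 0], [0, 0, 0], [0, 0, 0], [0, 0, 0], [0, 0, 0], [0, 0, 0], [0, 0, 0], [0, 0, 0], [0, 0, 0], [0, 0, 0], [0, 0, 0], [0, 0, 0]]' --grip_force 15

```text
time_s: 11.65
tool_pos: [0.5314, 0.1767, 0.0978]
tool_rot: [0.001, 0.144, 0.99, 0.0]
wrist_force: [-2.0, -1.1, 7.9]
opening: 0.0403
grasp_force: 15.0
```

Request:
arm_command --claw '[0.03, 0.03, 0.03, 0.03, 0.03, 0.03, 0.03, 0.03, 0.03, 0.03, 0.03, 0.03]' --delta_pos '[[0, 0, -0.02], [0, 0, -0.04], [0.003, -0.014, 0], [0.0074, -0.0344, 0], [0.0074, -0.0344, 0], [0.0074, -0.0344, 0], [0.0074, -0.0344, 0], [0.0044, -0.02, 0.01], [0, 0, 0.03], [0, 0, 0.03], [0, 0, 0.02], [0, 0, 0]]' --twist '[[0, 0, 0], [0, 0, 0], [0, 0, 0], [0, 0, 0], [0, 0, 0], [0, 0, 0], [0, 0, 0], [0, 0, 0], [0, 0, 0], [0, 0, 0], [0, 0, 0], [0, 0, 0]]'

```text
time_s: 12.85
tool_pos: [0.4451, 0.0226, 0.0649]
tool_rot: [-0.002, 0.145, 0.989, -0.0]
wrist_force: [0.3, -0.7, -1.3]
opening: 0.0405
grasp_force: 15.0
```

Run:
```python
from h import *
s=st(); p=look('wrist')
a=p['pixels'][:,:,::-1].copy(); th=np.linspace(0,6.28,60)
q=proj(p,np.c_[.447+.038*np.cos(th),.0225+.038*np.sin(th),0*th+.006]); cv2.polylines(a,[np.round(q).astype(int)],True,(255,0,255),1)
q=proj(p,np.c_[s['tool_pos'][0]+.0205*np.cos(th),s['tool_pos'][1]+.0205*np.sin(th),0*th+.121]); cv2.polylines(a,[np.round(q).astype(int)],True,(0,255,255),1)
o=np.zeros((600,640,3),np.uint8); o[:400]=a
o[400:,:285]=cv2.resize(look('scene')['pixels'][150:290,230:430,::-1],(285,200))
o[400:,300:585]=cv2.resize(look('side')['pixels'][140:280,220:420,::-1],(285,200))
cv2.imwrite('pics/w4.png',o)
```

```text
{'time_s': 12.85, 'q': [-0.0977, 0.4884, 2.1336, 0.0002, 0.5239, -1.3784], 'tool_pos': [0.4451, 0.0226, 0.0649], 'tool_rot': [-0.0022, 0.1446, 0.9895, -0.0001], 'wrist_force': [0.3109, -0.7294, -1.3058], 'opening': 0.0405, 'grasp_force': 14.9854}
```

View pics/w4.png

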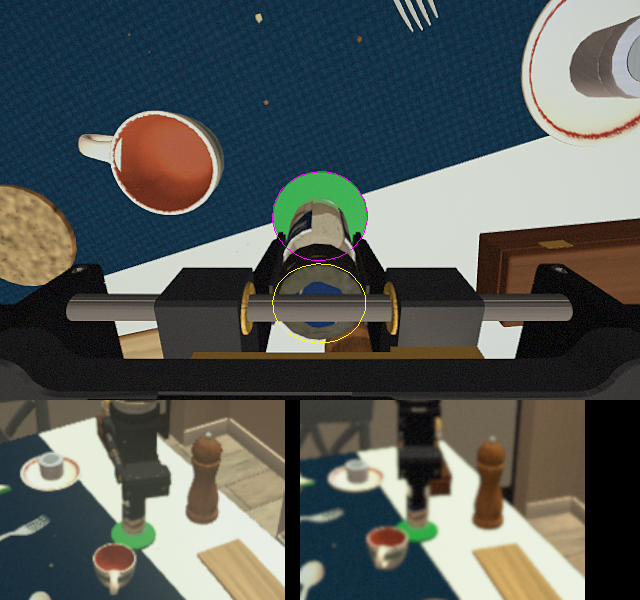

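The spice jar is upright and centred over the green coaster; the projected circles match. Lowering.

Request:
arm_command --claw '[0.03, 0.03, 0.03, 0.03, 0.03]' --delta_pos '[[0, 0, 0.003], [0, 0, 0.003], [0, 0, 0.002], [0, 0, 0], [0, 0, 0]]' --twist '[[0, 0, 0], [0, 0, 0], [0, 0, 0], [0, 0, 0], [0, 0, 0]]'

```text
time_s: 13.5
tool_pos: [0.4469, 0.0225, 0.0593]
tool_rot: [0.001, 0.144, 0.99, -0.0]
wrist_force: [-0.8, -2.3, 4.8]
opening: 0.0404
grasp_force: 15.0
```

Request:
arm_command --claw '[0.03, 0.03, 0.03]' --delta_pos '[[0, 0, 0.0007], [0, 0, 0], [0, 0, 0]]' --twist '[[0, 0, 0], [0, 0, 0], [0, 0, 0]]'

```text
time_s: 13.8
tool_pos: [0.447, 0.0226, 0.0591]
tool_rot: [0.001, 0.144, 0.99, -0.0]
wrist_force: [-2.3, -3.1, 14.7]
opening: 0.0406
grasp_force: 15.0
```

Request:
arm_command --claw '[0.045, 0.055, 0.06, 0.06, 0.06, 0.07, 0.08, 0.09, 0.09, 0.09, 0.09, 0.09]' --delta_pos '[[0, 0, 0], [0, 0, 0], [0, 0, 0], [0, 0, -0.01], [0, 0, -0.03], [0, 0, -0.04], [0, 0, -0.04], [0, 0.02, -0.04], [-0.005, 0.04, 0], [-0.005, 0.045, 0], [-0.005, 0.045, 0], [-0.005, 0.045, 0]]' --twist '[[0, 0, 0], [0, 0, 0], [0, 0, 0], [0, 0, 0], [0, 0, 0], [0, 0, 0], [0, 0, 0], [0, 0, 0], [0, 0, 0], [0, 0, 0], [0, 0, 0], [0, 0, 0]]'

```text
time_s: 15.0
tool_pos: [0.5217, 0.2057, 0.2191]
tool_rot: [0.0, 0.144, 0.99, 0.0]
wrist_force: [1.6, -1.3, -0.3]
opening: 0.0899
grasp_force: 0.0
```

Request:
arm_command --claw '[0.09, 0.09, 0.09]' --delta_pos '[[-0.005, 0.045, 0], [-0.0036, 0.04, 0], [0, 0.0095, 0]]' --twist '[[0, 0, 0], [0, 0, 0], [0, 0, 0]]'

```text
time_s: 15.3
tool_pos: [0.5572, 0.2952, 0.2183]
tool_rot: [0.0, 0.143, 0.99, 0.0]
wrist_force: [-1.1, -0.9, -0.0]
opening: 0.0899
grasp_force: 0.0
```

Run:
```python
from h import *
s=st(); p=look('wrist')
a=p['pixels'][:,:,::-1].copy(); th=np.linspace(0,6.28,60)
for c,r in(((.557,.292,.132),.028),((.447,.0225,.006),.038),((.447,.0225,.111),.0205)):
    q=proj(p,np.c_[c[0]+r*np.cos(th),c[1]+r*np.sin(th),0*th+c[2]]); cv2.polylines(a,[np.round(q).astype(int)],True,(255,0,0),1)
# red lid centroid
hsv=cv2.cvtColor(p['pixels'],cv2.COLOR_RGB2HSV); 
m=((hsv[...,0]<8)|(hsv[...,0]>170))&(hsv[...,1]>150)&(hsv[...,2]>80); m[:,:200]=0; m[:130]=0
k,l,sx,ce=cv2.connectedComponentsWithStats(m.astype(np.uint8)); i=1+np.argmax(sx[1:,4]); print(sx[i],ce[i],ray(p,ce[i],.132))
cv2.imwrite('pics/w5.png',a)
```

```text
{'time_s': 15.3, 'q': [0.3823, 0.4954, 1.5404, 0.0005, 1.1053, -0.9013], 'tool_pos': [0.5572, 0.2952, 0.2183], 'tool_rot': [0.0001, 0.1432, 0.9897, 0.0003], 'wrist_force': [-1.0685, -0.95, -0.0278], 'opening': 0.0899, 'grasp_force': 0.0}
[ 285  175   62   61 2330] [318.13133047 204.55922747] [[0.55702044 0.29457997 0.132     ]]
```

View pics/w5.png

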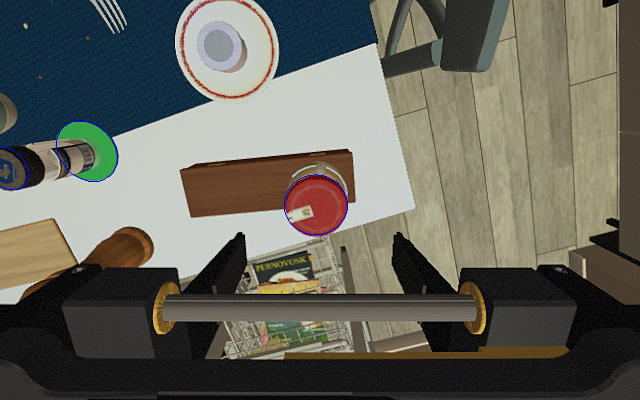

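The tin and spice jar stand correctly; the spice jar matches its projected circles at (85,152) on the coaster. The mustard lid is centred at (316,205). Grasping the mustard jar.

Request:
arm_command --claw '[0.09, 0.09, 0.09, 0.09, 0.09, 0.08, 0.07, 0.06, 0.05, 0.05, 0.05, 0.05]' --delta_pos '[[0, 0, 0.03], [0, 0, 0.04], [0, 0, 0.035], [0, 0, 0.025], [0, 0, 0.013], [0, 0, 0], [0, 0, 0], [0, 0, 0], [0, 0, 0], [0, 0, 0], [0, 0, 0], [0, 0, 0]]' --twist '[[0, 0, 0], [0, 0, 0], [0, 0, 0], [0, 0, 0], [0, 0, 0], [0, 0, 0], [0, 0, 0], [0, 0, 0], [0, 0, 0], [0, 0, 0], [0, 0, 0], [0, 0, 0]]' --grip_force 25

```text
time_s: 16.55
tool_pos: [0.5571, 0.2923, 0.0762]
tool_rot: [0.001, 0.144, 0.99, 0.0]
wrist_force: [-1.3, 0.7, 7.0]
opening: 0.0584
grasp_force: 25.0
```

Request:
arm_command --claw '[0.05, 0.05, 0.05, 0.05, 0.05, 0.05, 0.05, 0.05, 0.05, 0.05, 0.05, 0.05]' --delta_pos '[[0, 0, -0.02], [0, 0, -0.05], [0, 0, -0.05], [0, -0.015, 0], [0.001, -0.035, 0], [0.001, -0.045, 0], [0.001, -0.045, 0], [0.001, -0.045, 0], [0.001, -0.045, 0], [0.001, -0.045, 0], [0.001, -0.045, 0], [0.001, -0.045, 0]]' --twist '[[0, 0, 0], [0, 0, 0], [0, 0, 0], [0, 0, 0], [0, 0, 0], [0, 0, 0], [0, 0, 0], [0, 0, 0], [0, 0, 0], [0, 0, 0], [0, 0, 0], [0, 0, 0]]'

```text
time_s: 17.75
tool_pos: [0.4434, -0.057, 0.1948]
tool_rot: [-0.0, 0.144, 0.99, 0.0]
wrist_force: [1.3, -0.9, -1.4]
opening: 0.0583
grasp_force: 25.0
```

Request:
arm_command --claw '[0.05, 0.05, 0.05, 0.05, 0.05, 0.05]' --delta_pos '[[0.001, -0.045, 0], [0.001, -0.045, 0], [0.001, -0.045, 0], [0.0005, -0.03, 0], [0, -0.01, 0], [0, 0, 0]]' --twist '[[0, 0, 0], [0, 0, 0], [0, 0, 0], [0, 0, 0], [0, 0, 0], [0, 0, 0]]'

```text
time_s: 18.35
tool_pos: [0.3908, -0.2228, 0.1947]
tool_rot: [-0.0, 0.145, 0.989, 0.0]
wrist_force: [0.7, 0.9, -2.6]
opening: 0.0586
grasp_force: 25.0
```

```bash
cat >> h.py <<'E'
def need(x,y,z=None):
    s=robot.state(); q=np.array(s['tool_rot']); from scipy.spatial.transform import Rotation as Ro
    R=Ro.from_quat(np.r_[q[1:],q[0]]).as_matrix(); t=np.array(s['tool_pos'])
    d=np.array([x,y,t[2] if z is None else z])-t; print('pos',np.round(t,4),'yaw_y',np.degrees(np.arctan2(R[1,1],R[0,1])).round(2),'tool delta',np.round(R.T@d,4))
E
python3 - <<'E'
from h import *
p=look('wrist')
r=robot.trace(p,'cork_top')
for r in r[:1]:
    cn=max(cv2.findContours(r['pixels'].astype(np.uint8),0,1)[0],key=len)
    P=(ray(p,cn.reshape(-1,2),.006)[:,:2]*1000).astype(np.float32); print(r['p'],cv2.boundingRect(cn),P.min(0),P.max(0),cv2.minEnclosingCircle(P))
need(.392,-.2225)
a=p['pixels'][:,:,::-1].copy(); th=np.linspace(0,6.28,60); t=robot.state()['tool_pos']
for c,r in(((.392,-.2225,.006),.045),((t[0],t[1],t[2]+.056),.028)):
    q=proj(p,np.c_[c[0]+r*np.cos(th),c[1]+r*np.sin(th),0*th+c[2]]); cv2.polylines(a,[np.round(q).astype(int)],True,(255,0,0),1)
o=np.zeros((600,640,3),np.uint8); o[:400]=a
o[400:,:285]=cv2.resize(look('scene')['pixels'][200:340,270:470,::-1],(285,200))
o[400:,300:585]=cv2.resize(look('side')['pixels'][140:280,220:420,::-1],(285,200))
cv2.imwrite('pics/w6.png',o)
E
```

```text
0.66 (284, 142, 74, 63) [ 347.966   -266.34357] [ 431.63208 -177.79364] ((392.6231689453125, -221.825927734375), 44.754722595214844)
pos [ 0.3913 -0.2213  0.1949] yaw_y 73.39 tool delta [-0.001  -0.0009 -0.    ]
```

View pics/w6.png

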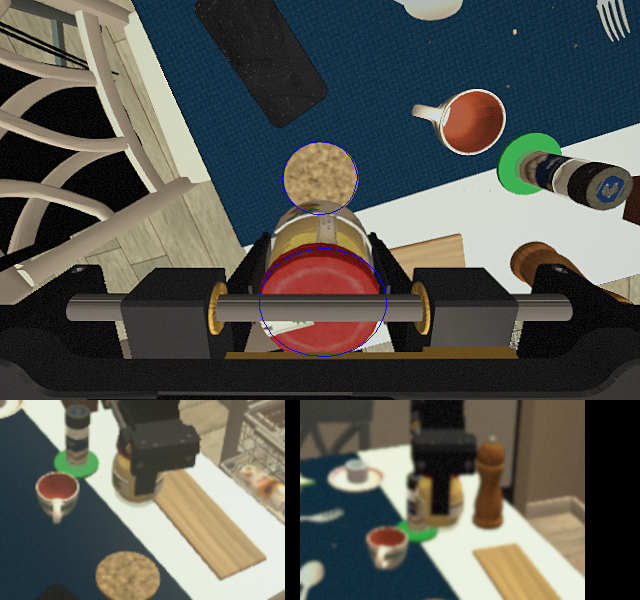

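The jar is held upright. The cork circle at (320,178) fits and the lid circle at (322,303) fits. Lowering onto the cork.

Request:
arm_command --claw '[0.05, 0.05, 0.05, 0.05, 0.05, 0.05, 0.05, 0.05, 0.05, 0.05]' --delta_pos '[[-0.001, 0, 0.03], [0, 0, 0.04], [0, 0, 0.04], [0, 0, 0.025], [0, 0, 0.013], [0, 0, 0.006], [0, 0, 0.002], [0, 0, 0.001], [0, 0, 0], [0, 0, 0]]' --twist '[[0, 0, 0], [0, 0, 0], [0, 0, 0], [0, 0, 0], [0, 0, 0], [0, 0, 0], [0, 0, 0], [0, 0, 0], [0, 0, 0], [0, 0, 0]]'

```text
time_s: 19.55
tool_pos: [0.3927, -0.2226, 0.0387]
tool_rot: [0.001, 0.144, 0.99, -0.0]
wrist_force: [0.5, 0.3, -1.6]
opening: 0.0587
grasp_force: 25.0
```

Request:
arm_command --claw '[0.05, 0.05, 0.05, 0.05]' --delta_pos '[[0, 0, 0.001], [0, 0, 0.001], [0, 0, 0.0005], [0, 0, 0]]' --twist '[[0, 0, 0], [0, 0, 0], [0, 0, 0], [0, 0, 0]]'

```text
time_s: 19.95
tool_pos: [0.3928, -0.2228, 0.0377]
tool_rot: [0.001, 0.144, 0.99, -0.001]
wrist_force: [-5.4, 4.3, 33.5]
opening: 0.0583
grasp_force: 25.0
```

Request:
arm_command --claw '[0.06, 0.07, 0.08, 0.08, 0.08, 0.09, 0.09, 0.09, 0.09, 0.09, 0.09, 0.09]' --delta_pos '[[0, 0, -0.001], [0, 0, 0], [0, 0, 0], [0, 0, -0.01], [0, 0, -0.03], [0, 0, -0.05], [0, 0, -0.05], [0, 0, -0.05], [0, 0, -0.03], [0, 0, 0], [0, 0, 0], [0, 0, 0]]' --twist '[[0, 0, 0], [0, 0, 0], [0, 0, 0], [0, 0, 0], [0, 0, 0], [0, 0, 0], [0, 0, 0], [0, 0, 8], [0, 0, 8], [0, 0, 8], [0, 0, 8], [0, 0, 8]]'

```text
time_s: 21.15
tool_pos: [0.3921, -0.2223, 0.2574]
tool_rot: [0.0, 0.477, 0.879, -0.0]
wrist_force: [0.1, -0.5, 0.2]
opening: 0.0899
grasp_force: 0.0
```

Request:
arm_command --claw '[0.09, 0.09, 0.09, 0.09, 0.09, 0.09, 0.09]' --delta_pos '[[0, 0, 0], [0, 0, 0], [0, 0, 0], [0, 0, 0], [0, 0, 0], [0, 0, 0], [0, 0, 0]]' --twist '[[0, 0, 8], [0, 0, 8], [0, 0, 8], [0, 0, 8], [0, 0, 8], [0, 0, 6], [0, 0, 0]]'

```text
time_s: 21.85
tool_pos: [0.3922, -0.2223, 0.2571]
tool_rot: [0.0, 0.781, 0.625, 0.0]
wrist_force: [-0.6, 1.3, 0.4]
opening: 0.0899
grasp_force: 0.0
```

Run:
```python
from h import *
st(); need(.500,.215)
p=look('wrist','w7')
for n,z in(('mustard_center',.092),('tray_top',.008)):
    R=robot.trace(p,n)
    if not R: print(n,'none'); continue
    r=R[0]; cn=max(cv2.findContours(r['pixels'].astype(np.uint8),0,1)[0],key=len)
    P=(ray(p,cn.reshape(-1,2),z)[:,:2]*1000).astype(np.float32); print(n,r['p'],cv2.boundingRect(cn),cv2.minAreaRect(P),cv2.minEnclosingCircle(P))
```

```text
{'time_s': 21.85, 'q': [-0.6625, 0.1924, 1.9047, 0.0001, 1.0444, -0.4411], 'tool_pos': [0.3922, -0.2223, 0.2571], 'tool_rot': [0.0, 0.7809, 0.6246, 0.0001], 'wrist_force': [-0.5732, 1.3472, 0.35], 'opening': 0.0899, 'grasp_force': 0.0}
pos [ 0.3922 -0.2223  0.2571] yaw_y -12.69 tool delta [0.4503 0.0091 0.    ]
mustard_center 0.49 (287, 136, 64, 51) ((397.10943603515625, -195.9594268798828), (52.897151947021484, 70.43006896972656), 85.26309204101562) ((396.5566711425781, -204.00921630859375), 35.9365234375)
tray_top 0.57 (387, 16, 75, 180) ((548.34375, -180.18984985351562), (220.78903198242188, 86.71751403808594), 87.30618286132812) ((547.5909423828125, -180.05538940429688), 115.52737426757812)
```

View pics/w7.png

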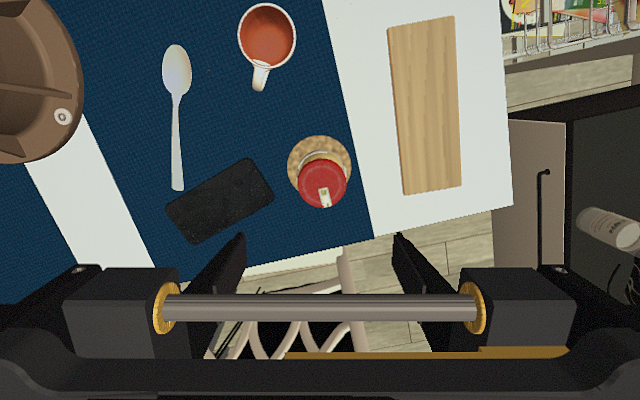

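The mustard jar stands on the cork, lid at (322,183). The tray corners are near (387,28), (454,16), (462,186) and (404,194). Next, over to the box.

Request:
arm_command --claw '[0.09, 0.09, 0.09, 0.09, 0.09, 0.09, 0.09, 0.09, 0.09, 0.09, 0.09, 0.09]' --delta_pos '[[0.02, 0.002, 0], [0.04, 0.004, 0], [0.045, 0.004, 0], [0.045, 0.004, 0], [0.045, 0.004, 0], [0.045, 0.004, 0], [0.045, 0.004, 0], [0.045, 0.004, 0], [0.045, 0.004, 0], [0.045, 0.004, 0], [0.045, 0.004, 0], [0.0177, 0.0018, 0]]' --twist '[[0, 0, 0], [0, 0, 0], [0, 0, 0], [0, 0, 0], [0, 0, 0], [0, 0, 0], [0, 0, 0], [0, 0, 0], [0, 0, 0], [0, 0, 0], [0, 0, 0], [0, 0, 0]]'

```text
time_s: 23.2
tool_pos: [0.5408, 0.2422, 0.2563]
tool_rot: [-0.0, 0.779, 0.627, 0.0]
wrist_force: [-0.7, -0.7, -0.8]
opening: 0.0902
grasp_force: 0.0
```

Request:
arm_command --claw '[0.09, 0.09, 0.09]' --delta_pos '[[0, 0, 0], [0, 0, 0], [0, 0, 0]]' --twist '[[0, 0, 0], [0, 0, 0], [0, 0, 0]]'

```text
time_s: 23.5
tool_pos: [0.5402, 0.2377, 0.2568]
tool_rot: [0.0, 0.781, 0.625, -0.0]
wrist_force: [-0.6, -0.5, -0.5]
opening: 0.0898
grasp_force: 0.0
```

Run:
```python
from h import *
st()
p=look('wrist')
cv2.imwrite('pics/w8.png',p['pixels'][:,:,::-1])
for r in robot.trace(p,'teabox_center')[:1]:
    cn=max(cv2.findContours(r['pixels'].astype(np.uint8),0,1)[0],key=len)
    P=(ray(p,cn.reshape(-1,2),.046)[:,:2]*1000).astype(np.float32); print(r['p'],cv2.boundingRect(cn),cv2.minAreaRect(P),cv2.approxPolyDP(cn,4,True).reshape(-1,2).tolist())
need(.543,.239)
```

```text
{'time_s': 23.5, 'q': [0.3026, 0.4018, 1.5922, -0.0001, 1.1478, 0.5233], 'tool_pos': [0.5402, 0.2377, 0.2568], 'tool_rot': [0.0, 0.7806, 0.625, -0.0001], 'wrist_force': [-0.6023, -0.5149, -0.453], 'opening': 0.0898, 'grasp_force': 0.0}
0.82 (296, 91, 51, 155) ((545.0984497070312, 237.11590576171875), (199.61209106445312, 60.77355194091797), 79.15625) [[345, 91], [296, 93], [304, 245], [346, 243]]
pos [0.5404 0.2378 0.257 ] yaw_y -12.67 tool delta [0.0018 0.0023 0.    ]
```

View pics/w8.png

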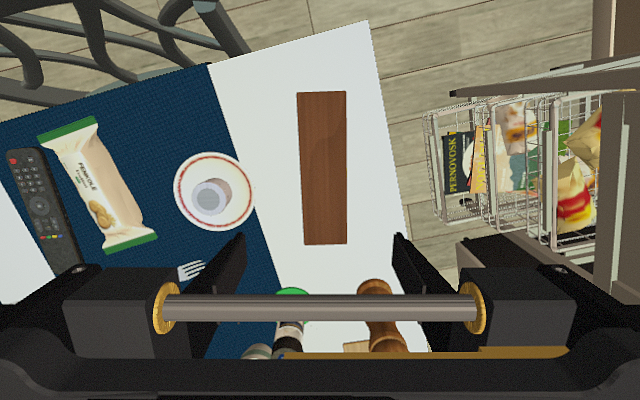

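The box top spans (296,91) to (346,245), empty. It fits 199.6 x 60.8 mm at (0.545, 0.237), angle 79.2°, so the numbers are consistent. Grasping across its width.

Request:
arm_command --claw '[0.09, 0.09, 0.09, 0.09, 0.09, 0.09, 0.09, 0.09, 0.09, 0.09, 0.09, 0.09]' --delta_pos '[[0, 0.0047, 0], [0, 0, 0.03], [0, 0, 0.04], [0, 0, 0.04], [0, 0, 0.04], [0, 0, 0.035], [0, 0, 0.03], [0, 0, 0.02], [0, 0, 0.007], [0, 0, 0], [0, 0, 0], [0, 0, 0]]' --twist '[[0, 0, -1.9], [0, 0, 0], [0, 0, 0], [0, 0, 0], [0, 0, 0], [0, 0, 0], [0, 0, 0], [0, 0, 0], [0, 0, 0], [0, 0, 0], [0, 0, 0], [0, 0, 0]]' --grip_force 30

```text
time_s: 24.8
tool_pos: [0.5457, 0.2381, 0.016]
tool_rot: [0.0, 0.77, 0.638, 0.001]
wrist_force: [-0.3, 0.2, 0.5]
opening: 0.0901
grasp_force: 0.0
```

Request:
arm_command --claw '[0.08, 0.07, 0.06, 0.05, 0.05, 0.05, 0.05]' --delta_pos '[[0, 0, 0], [0, 0, 0], [0, 0, 0], [0, 0, 0], [0, 0, 0], [0, 0, 0], [0, 0, 0]]' --twist '[[0, 0, 0], [0, 0, 0], [0, 0, 0], [0, 0, 0], [0, 0, 0], [0, 0, 0], [0, 0, 0]]'

```text
time_s: 25.5
tool_pos: [0.5452, 0.2381, 0.0147]
tool_rot: [0.0, 0.77, 0.638, 0.0]
wrist_force: [0.5, -0.6, 2.4]
opening: 0.06
grasp_force: 30.0
```

Request:
arm_command --claw '[0.05, 0.05, 0.05, 0.05, 0.05, 0.05, 0.05, 0.05, 0.05, 0.05, 0.05, 0.05]' --delta_pos '[[0, 0, -0.01], [0, 0, -0.03], [0, 0, -0.04], [0, 0, -0.04], [0, 0, -0.04], [0, 0, -0.04], [0, 0, -0.02], [0, 0, 0], [0, 0, 0], [-0.015, 0.001, 0], [-0.03, 0.001, 0], [-0.035, 0.002, 0]]' --twist '[[0, 0, 0], [0, 0, 0], [0, 0, 0], [0, 0, 0], [0, 0, 0], [0, 0, -2], [0, 0, -2], [0, 0, -2.3], [0, 0, -2], [0, 0, 0], [0, 0, 0], [0, 0, 0]]'

```text
time_s: 26.7
tool_pos: [0.5448, 0.1569, 0.2344]
tool_rot: [-0.0, 0.722, 0.692, -0.001]
wrist_force: [-0.1, -0.5, -5.2]
opening: 0.0598
grasp_force: 30.0
```

Request:
arm_command --claw '[0.05, 0.05, 0.05, 0.05, 0.05, 0.05, 0.05, 0.05, 0.05, 0.05, 0.05, 0.05]' --delta_pos '[[-0.035, 0.002, 0], [-0.035, 0.002, 0], [-0.035, 0.002, 0], [-0.035, 0.002, 0], [-0.035, 0.002, 0], [-0.035, 0.002, 0], [-0.035, 0.001, 0], [-0.035, 0.001, 0], [-0.03, 0.001, 0], [-0.0295, 0.001, 0], [0, 0, 0], [0, 0, 0]]' --twist '[[0, 0, 0], [0, 0, 0], [0, 0, 0], [0, 0, 0], [0, 0, 0], [0, 0, 0], [0, 0, 0], [0, 0, 0], [0, 0, 0], [0, 0, 0], [0, 0, 0], [0, 0, 0]]'

```text
time_s: 27.9
tool_pos: [0.5465, -0.1826, 0.2343]
tool_rot: [-0.001, 0.723, 0.691, -0.0]
wrist_force: [-0.8, 0.1, -4.2]
opening: 0.0598
grasp_force: 30.0
```

Run:
```python
from h import *
s=st(); need(.547,-.182)
p=look('wrist'); P=[]
from math import *
a=p['pixels'][:,:,::-1].copy()
def rect(img,pp,c,L,W,ang,z,col):
    u=np.array([cos(ang),sin(ang)]);v=np.array([-u[1],u[0]])
    X=[np.r_[np.array(c)+i*L/2*u+j*W/2*v,z] for i,j in((1,1),(1,-1),(-1,-1),(-1,1))]
    cv2.polylines(img,[np.round(proj(pp,X)).astype(int)],True,col,1)
t=s['tool_pos']; q=s['tool_rot']; ang=2*atan2(q[2],q[1]); print('x ang',degrees(ang))
rect(a,p,(.547,-.182),.22,.084,radians(87.5),.008,(255,0,255))
rect(a,p,t[:2],.2,.06,ang,t[2]-.0147+.046,(0,255,255))
o=np.zeros((600,640,3),np.uint8); o[:400]=a
for i,c in enumerate(('scene','side')):
    pp=look(c); b=pp['pixels'][:,:,::-1].copy(); rect(b,pp,(.547,-.182),.22,.084,radians(87.5),.008,(255,0,255)); rect(b,pp,t[:2],.2,.06,ang,t[2]-.0147,(0,255,255))
    y=(195,180)[i];x=(310,290)[i]
    o[400:,300*i:300*i+285]=cv2.resize(b[y:y+140,x:x+200],(285,200))
cv2.imwrite('pics/w9.png',o)
```

```text
{'time_s': 27.9, 'q': [-0.4372, 0.4024, 1.6556, 0.0002, 1.085, -0.393], 'tool_pos': [0.5465, -0.1826, 0.2343], 'tool_rot': [-0.0007, 0.7226, 0.6913, -0.0002], 'wrist_force': [-0.7531, 0.1003, -4.2351], 'opening': 0.0598, 'grasp_force': 29.9987}
pos [ 0.5465 -0.1826  0.2343] yaw_y -2.54 tool delta [ 0.0006  0.0005 -0.    ]
x ang 87.46178559875018
```

View pics/w9.png

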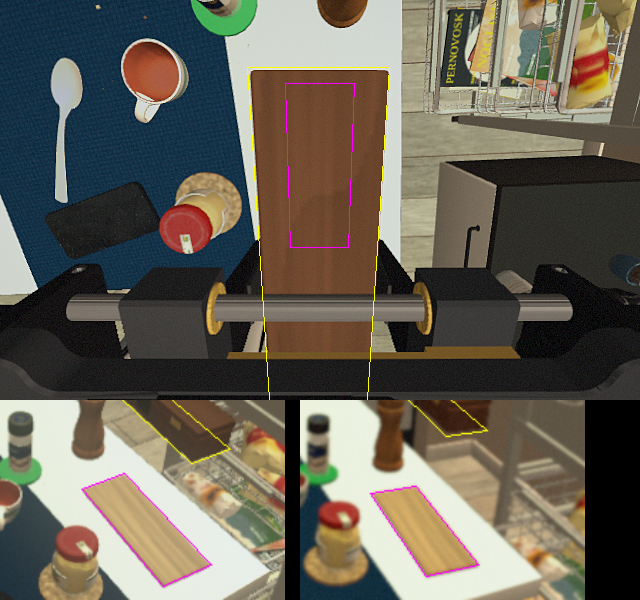

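The projected tray outline fits in both views, and the box is level and aligned over it. Lowering.

Request:
arm_command --claw '[0.05, 0.05, 0.05, 0.05, 0.05, 0.05, 0.05, 0.05, 0.05, 0.05, 0.05, 0.05]' --delta_pos '[[0, 0, 0.02], [0, 0, 0.04], [0, 0, 0.04], [0, 0, 0.04], [0, 0, 0.03], [0, 0, 0.02], [0, 0, 0.01], [0, 0, 0.005], [0, 0, 0.003], [0, 0, 0.001], [0, 0, 0], [0, 0, 0]]' --twist '[[0, 0, 0], [0, 0, 0], [0, 0, 0], [0, 0, 0], [0, 0, 0], [0, 0, 0], [0, 0, 0], [0, 0, 0], [0, 0, 0], [0, 0, 0], [0, 0, 0], [0, 0, 0]]'

```text
time_s: 29.25
tool_pos: [0.5477, -0.1821, 0.0263]
tool_rot: [0.001, 0.722, 0.692, 0.0]
wrist_force: [-0.3, -1.2, -4.6]
opening: 0.0597
grasp_force: 30.0
```

Request:
arm_command --claw '[0.05, 0.05, 0.05, 0.05]' --delta_pos '[[0, 0, 0.001], [0, 0, 0.001], [0, 0, 0], [0, 0, 0]]' --twist '[[0, 0, 0], [0, 0, 0], [0, 0, 0], [0, 0, 0]]'

```text
time_s: 29.65
tool_pos: [0.5474, -0.1819, 0.0236]
tool_rot: [-0.0, 0.722, 0.692, 0.0]
wrist_force: [-0.4, -0.7, -5.8]
opening: 0.06
grasp_force: 30.0
```

Request:
arm_command --claw '[0.05, 0.05, 0.05, 0.05]' --delta_pos '[[0, 0, 0.0008], [0, 0, 0.0005], [0, 0, 0], [0, 0, 0]]' --twist '[[0, 0, 0], [0, 0, 0], [0, 0, 0], [0, 0, 0]]'

```text
time_s: 30.05
tool_pos: [0.5475, -0.182, 0.0227]
tool_rot: [0.0, 0.722, 0.692, 0.0]
wrist_force: [-2.1, 0.7, 6.6]
opening: 0.0596
grasp_force: 30.0
```

Contact, so I'll release, lift away and check everything.

Request:
arm_command --claw '[0.065, 0.075, 0.085, 0.085, 0.085, 0.085, 0.085, 0.085, 0.085, 0.085, 0.085]' --delta_pos '[[0, 0, 0], [0, 0, 0], [0, 0, 0], [0, 0, -0.01], [0, 0, -0.03], [0, 0, -0.05], [0, 0, -0.05], [0, 0, -0.05], [0, 0, -0.05], [0, 0, 0], [0, 0, 0]]' --twist '[[0, 0, 0], [0, 0, 0], [0, 0, 0], [0, 0, 0], [0, 0, 0], [0, 0, 0], [0, 0, 0], [0, 0, 0], [0, 0, 0], [0, 0, 0], [0, 0, 0]]'

```text
time_s: 31.15
tool_pos: [0.5473, -0.1819, 0.2636]
tool_rot: [0.001, 0.722, 0.692, 0.0]
wrist_force: [0.6, 0.1, -1.1]
opening: 0.0849
grasp_force: 0.0
```

Run:
```python
from h import *
s=st(); th=np.linspace(0,6.28,60)
o=np.zeros((600,800,3),np.uint8)
C=[((.389,.2385),.0575,.018,(255,0,0)),((.389,.2385),.0235,.045,(0,255,255)),((.3925,-.222),.045,.006,(255,0,0)),((.3925,-.222),.028,.092,(0,255,255)),((.447,.0225),.038,.006,(255,0,0)),((.447,.0225),.0205,.111,(0,255,255))]
for i,c in enumerate(('wrist','scene','side')):
    p=look(c); b=p['pixels'][:,:,::-1].copy(); f=3 if i else 1
    b=cv2.resize(b,None,fx=f,fy=f,interpolation=cv2.INTER_CUBIC)
    def draw(X,col): cv2.polylines(b,[np.round((proj(p,X)+.5)*f).astype(int)],True,col,1)
    for cc,r,z,col in C:
        if i: draw(np.c_[cc[0]+r*np.cos(th),cc[1]+r*np.sin(th),0*th+z],col)
    u=np.array([np.cos(1.5272),np.sin(1.5272)]);v=np.array([-u[1],u[0]])
    for L,W,z,col in((.22,.084,.008,(255,0,255)),(.2,.06,.054,(0,255,255))):
        draw([np.r_[np.array([.547,-.182])+a*L/2*u+d*W/2*v,z] for a,d in((1,1),(1,-1),(-1,-1),(-1,1))],col)
    if i==0: o[:300,:480]=cv2.resize(b,(480,300))
    if i==1: o[300:,:400]=b[540:1040,720:1400][:,:].astype(np.uint8)[:500:,:][0:500:1][:300,:400] if 0 else cv2.resize(b[540:1050,720:1400],(400,300))
    if i==2: o[300:,400:]=cv2.resize(b[480:990,690:1370],(400,300))
    r=robot.trace(p,'teabox_center') if i==0 else None
    if r:
        cn=max(cv2.findContours(r[0]['pixels'].astype(np.uint8),0,1)[0],key=len)
        print(r[0]['p'],cv2.minAreaRect((ray(p,cn.reshape(-1,2),.054)[:,:2]*1000).astype(np.float32)))
cv2.imwrite('pics/fin.png',o)
```

```text
{'time_s': 31.15, 'q': [-0.4354, 0.3748, 1.617, 0.0001, 1.1473, -0.3935], 'tool_pos': [0.5473, -0.1819, 0.2636], 'tool_rot': [0.0012, 0.7218, 0.6921, 0.0005], 'wrist_force': [0.5871, 0.0617, -1.0697], 'opening': 0.0849, 'grasp_force': 0.0}
0.63 ((547.5680541992188, -183.2542724609375), (198.7718048095703, 62.21858215332031), 87.34562683105469)
```

View pics/fin.png

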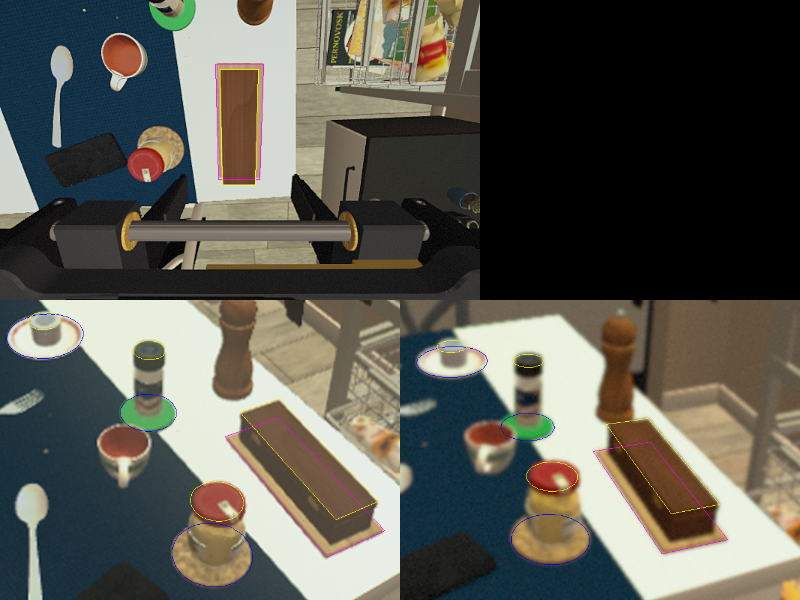

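All objects match their intended outlines within a few mm. They stand upright, the mug and mill are undisturbed, and the arm is clear. Handing in.

```bash
python3 -c "
from rig import robot
print(robot.hand_in())"
```

```text
the job is handed in; nothing more can be done
None
```

I set the tin on the saucer, the mustard jar on the cork and the spice jar on the green coaster, then the empty box on the tray; the last pictures show all four upright and centred within a few mm, with the mug and mill in place, and I handed the job in at about 31 s (no verdict was shown).

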